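# Switch the dust-suction diverter to the cross outlet and start it

### The arm

A 6-joint arm with a two-finger parallel gripper is mounted at the origin on the work surface. World frame = base frame: x ahead of the robot, y to its left, z up, the work surface at z = 0. Lengths are in mm, angles in rad, forces in N, time in s.
With the tool pointing down it reaches from about 375 to 975 mm from the base axis. Payload 3.8 kg.
Tool frame: the origin (TCP) lies at the very end of the fingers, on their centre line; the grasp point (between the pads) lies hold_point_z behind it (hold_point_z is the distance from the TCP to the grasp point, in mm); z points along the fingers, y is the line along which they close (so a half turn about z gives the same grasp; the last joint's range is limited). The gripper opens to 88 mm and grips with 3 to 60 N. Pads are 18 mm wide; open, the fingers measure 123 mm over their backs; the gripper's body (75 mm by 187 mm) begins 45 mm behind the grasp point.
Start: joints at [-1.154, 0.264, 1.604, -0, 1.274, -0.037], TCP at [295.903, -606.679, 238.706] pointing down, gripper open.
Joint ranges: [-2.63, 2.63], [-0.94, 2.18], [0.31, 2.57], [-1.31, 4.45], [0, 2.66], [-2.55, 2.55]. Speed limits (rad/s): [2.57, 2.57, 3.14, 3.14, 3.14, 3.14].

### API

Orientations are given as a rotation vector (axis times angle).
In Python, from station import * gives the robot as it stands. The module is installed in compiled form; this text tells all that it offers.
- The arm moves only by the tool jog_arm, never from a script. Its argument "targets" is a list of rows, each a list of 2 entries, a list of its own where there are three numbers: the shift along the tool's x, y, z in units of 30 mm (1.0 is 30 mm), then the turn, a rotation vector about the tool's x, y, z in rad. In form: [[[x, y, z], [wx, wy, wz]], ...]. A call has 1 to 12 rows; each row shifts and turns the commanded pose from where the row before left it, along the tool's axes as they then stand; what a row does not reach is not made up. A row lasts 1/10 s, in which the tool goes at most 50 mm and 8.59 degrees, less where a joint would pass 70% of its speed; a pose out of reach is approached as far as the arm can. A call is refused whole if a number of a shift passes 1 or a number of a turn 0.15, either way. A call with a gripper value outside its range is refused whole. "claw" is the opening, from 0 (shut) to 1 (fully open), set as the call begins (left out, the last holds). The fingers move at their own pace and stop on an object; "squeeze" is the grip in N (left out, the last holds). Time passes only in rows, so rows that do not move let the fingers close. It gives the time, the measured TCP pose, the force, the opening and the grip force at its end, in the units of the state.
- read_state(): the state, without advancing time (a new reading comes with each control period).
- capture(name): name is "scene" or "side" or "wrist"; returns the picture (420x560x3 uint8, red, green, blue); there is no depth.
- camera_model(name): a dict with "fovy" (degrees; the focal length in pixels is half the picture's height over the tangent of half this angle, whatever the lens; pixels are square), "cx", "cy" (the principal point, pixels), "k1" (the pictures are not rectified: a ray, as slopes to the right and down, at radius r is drawn at 1 + k1 r^2 times it, then the intrinsics apply), "camera_from_world" (4x4, takes a point from world to camera coordinates). Camera axes: x right, y down, z forward; pixel columns grow to the right and rows downward; lengths in mm; the calibration is good to about 2 mm. A picture is of the moment at which its call begins: read the wrist's pose just before it. camera_model takes no time and is no camera call; for the wrist camera it gives the pose at the moment of the call.
- finish_job(): hands the job in; it is judged then, once.
The state is a dict: "time_s": time; "joints": joint angles; "joint_velocities": joint speeds; "tau": joint torques, N m; "position": TCP position; "orientation": TCP orientation; "ft_force": force on the tool from outside, world axes, zero at the start; "ft_torque": the same for the moment, N m; "width": finger opening in mm; "gripper_force": force on a finger pad.
Only numpy, scipy, OpenCV 4.12 (cv2) and the standard library are available. Lean on these libraries where they do the work, as an engineer would, in place of code of your own. Each camera call takes 0.05 s, during which the arm holds its last target. There are 200 camera calls.

### The job

Push the upright tab of the suction selector around with the fingertips, without pinching it, until it points squarely at the cross-shaped tag, and leave it there. Only then press the round start button on the same drum all the way down and let it go. Leave the pot, the jar and the brush where they are, and finish clear of everything.

Things in the scene. Friction and masses are not known exactly. Their poses are not given: they have to be found in the camera images.
- dial_axis (a point): Point on the selector's vertical axis at the height of the drum's flat top deck, 80 mm above the table. The drum is grey painted metal, 256 mm in diameter, fixed; outlet stubs and an inlet stub stick out of its side, up to 170 mm from the axis and 72 mm above the table. The frame's x axis points from the axis to the start button; the drum's place and yaw vary.
- selector (a joint): Selector angle in rad, positive anticlockwise from above; hard stops at -2.0 and 2.0. At 0 the tab points away from the start button. Starts within 0.35 of 0. Friction (about 4 N at the tab), no spring: it stays where it is left. The tags stand at -1.75, -0.87, 0.87 and 1.75 rad on this scale; which stands where varies.
- tab (a point): Point in the upright black tab, 68 mm from the axis, 45 mm above the deck. The tab is 12 mm thick (the way it is pushed), 28 mm long radially, and stands from 14 to 60 mm above the deck; pressing both broad faces (selector_c4, selector_c5) at once is pinching. The pointer arm, 14 mm wide, reaches 86 mm from the axis, 16 mm high. The dial's disc, radius 50 mm, is 18 mm high, its hub 26 mm.
- aim (a point): The spot that the selector points at: a point that turns with it, straight out along the tab and pointer, 108 mm from the axis and 3 mm above the deck. The tags' centres lie on this circle.
- tag_cross: Terracotta tag in the shape of a plus-shaped cross, 36 mm across, arms 10 mm wide, 4 mm thick, fixed on the deck. Origin at the centre of its underside. The one to point at.
- tag_disc: Terracotta tag, a round disc 32 mm in diameter, 4 mm thick, fixed on the deck. Origin at the centre of its underside.
- tag_triangle: Terracotta tag, a triangle about 33 mm long and wide, 4 mm thick, fixed on the deck. Origin near the centre of its underside.
- tag_bar: Terracotta tag, a plain bar 36 by 11 mm, 4 mm thick, fixed on the deck. Origin at the centre of its underside.
- start_top (a point): Centre of the top of the round grey start button (28 mm in diameter), in a black housing on the deck, 92 mm from the dial's axis, on the far side from the tags.
- start (a joint): How far the start button is pressed, in m: 0 up, 0.006 fully down, which takes about 5 N. It springs back up.
- pot: Loose white ceramic pot, 72 mm in diameter, 75 mm high, on the table beside the drum. Origin at the centre of its underside. Not to be disturbed.
- jar: Loose closed jar, 60 mm in diameter, 85 mm high, on the table beside the drum. Origin at the centre of its underside. Not to be disturbed.
- brush: Loose brush lying on the table on the other side of the drum, about 200 mm long and 20 mm high. Origin under its middle. Not to be disturbed.

How it is judged (in metres and radians):
On the way, in this order (a step that is already met when the one before it is completed fails the run):
1. the selector rests pointing at the cross tag (horizontal distance between aim and tag_cross below 0.014 m and velocity of joint selector between -0.05 and 0.05 rad/s), for 0.2 s.
2. the start button is pressed down (value of joint start above 0.0045 m), for 0.05 s.
At the end, for the whole second after the job is handed in: The spot the selector points at lies within 14 mm of the cross tag's centre and the selector is at rest; the start button has been pressed at least 4.5 mm after that and is up again; pot, jar and brush lie within 20 mm of where they were (all of step 1 and value of joint start below 0.0015 m and distance of each of pot, jar, brush from where it was at the start of the episode below 0.02 m); the robot touches nothing.
It fails at once if the start button is pressed while the selector does not point at the cross tag (value of joint start above 0.003 m and horizontal distance between aim and tag_cross above 0.016 m).
It fails at once if the tab is pinched (pressed on both faces at once) (contact force between the fingers and selector_c4 above 0.7 N and contact force between the fingers and selector_c5 above 0.7 N).
It fails at once if a bystander is knocked, lifted or carried (distance of any of pot, jar, brush from where it was at the start of the episode above 0.02 m or angle between any of pot, jar's own z axis and vertical above 0.4 rad).
It also fails if it takes over 40 s, if anything falls off the work surface, if the arm or the gripper's body presses on something with over 40 N, if the wrist force passes 120 N, or if a joint passes its speed limit or range.

## Working session

There is one attempt and no reset: what is moved stays moved. The work goes in short steps, Python scripts to look and compute and a tool call to move; the robot and the scene stay as the last step left them, time stands still between calls to the robot, and variables do not carry over. Pictures are saved under pics/ and viewed, at most 10 in all, crops included, and the job is handed in when it is done.

Besides the shell and the picture viewer there is one more tool, called after "Request:" as a command line: name --argument value ..., lists and objects as JSON in quotes. jog_arm: Moves the arm, as the interface text tells. Its arguments: {"type":"object","properties":{"targets":{"type":"array","items":{"type":"array"}},"claw":{"type":"number"},"squeeze":{"type":"number"}},"required":["targets"]}

```bash
mkdir -p pics; cat > h.py <<'E'
from station import *
import numpy as np, cv2
from scipy.spatial.transform import Rotation as R
def K(m): 
    f=210/np.tan(np.radians(m["fovy"])/2); return f
def ray(m,u,v):
    f=K(m); d=np.array([(u-m["cx"])/f,(v-m["cy"])/f]); p=d.copy()
    for _ in range(20): p=d/(1+m["k1"]*(p@p))
    T=np.array(m["camera_from_world"]); Rm=T[:3,:3]; o=-Rm.T@T[:3,3]
    return o,Rm.T@np.array([p[0],p[1],1])
def plane(m,u,v,z):
    o,d=ray(m,u,v); return o+d*(z-o[2])/d[2]
def proj(m,P):
    T=np.array(m["camera_from_world"]); c=T[:3,:3]@np.array(P)+T[:3,3]; p=c[:2]/c[2]
    p=p*(1+m["k1"]*(p@p)); return p*K(m)+[m["cx"],m["cy"]]
def save(img,n): cv2.imwrite("pics/"+n,img[:,:,::-1])
E
python3 - <<'E'
from h import *
for n in("scene","side"):
    i=capture(n); np.save(n,i); save(i,n+".png"); 
    m=camera_model(n); print(n,m["fovy"],ray(m,280,210))
s=read_state();print(s["time_s"],s["position"],s["orientation"],s["width"])
E
```

```text
scene 56.30319041303554 (array([1111.91526369, -411.19087077,  630.94310838]), array([-0.59086254,  0.52518939, -0.61243819]))
side 45.55523546429282 (array([244.32599445, 767.43364315, 782.55938468]), array([ 0.32260958, -0.70823638, -0.62808674]))
0.1 [ 295.62227229 -606.10460928  237.51395767] [-3.05916091e+00 -7.06206933e-01  5.86551240e-04] 88.29751229220003
```

View pics/scene.png

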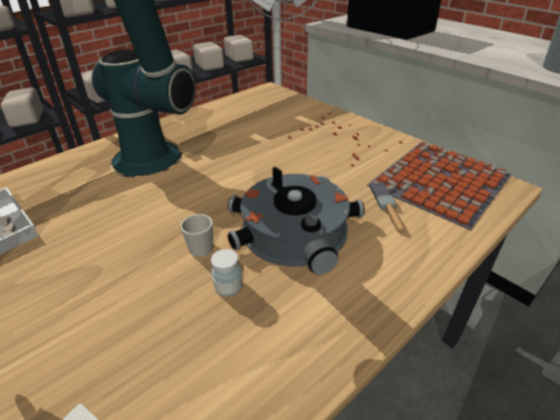

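View pics/side.png

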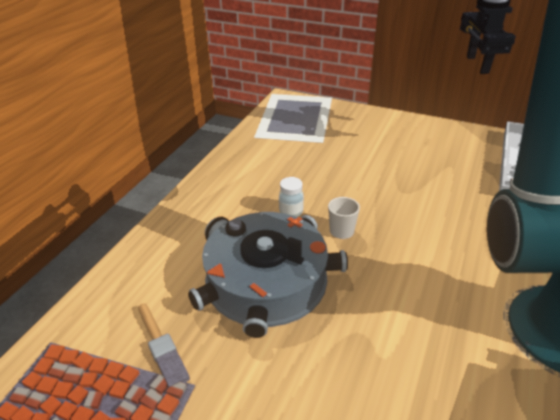

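The scene view shows the drum at about (295,215), with its tab at (278,178), its button at (312,222) and tags at (252,217), (252,193), (316,180) and (342,198). The side view shows the tags at (295,222), (318,247), (258,290) and (216,270), and the button at (235,227).

```bash
python3 - <<'E'
from h import *
boxes={"scene":(225,165,370,240),"side":(195,205,335,305)}
out=[]
for n in boxes:
    i=np.load(n+".npy"); m=camera_model(n); x0,y0,x1,y1=boxes[n]
    a=i.astype(int); M=((a[:,:,0]>1.5*a[:,:,1])&(a[:,:,0]>70)&(a[:,:,0]>1.8*a[:,:,2])).astype(np.uint8)
    B=np.zeros_like(M);B[y0:y1,x0:x1]=M[y0:y1,x0:x1]
    k,l,st,c=cv2.connectedComponentsWithStats(B)
    for j in range(1,k):
        if 10<st[j,4]<400: print(n,c[j].round(1),st[j,4],plane(m,*c[j],84).round(1))
    b={"scene":(312,217),"side":(236,226)}[n]; print("btn",plane(m,*b,105).round(1))
    # rectified deck view for viewing
    g=[]
    ctr=plane(m,*{"scene":(294,197),"side":(264,243)}[n],106); print("hub",ctr.round(1))
    xs=np.linspace(-150,150,390)
    mp=np.array([[proj(m,[ctr[0]+x,ctr[1]+y,84]) for y in xs[::-1]] for x in xs[::-1]],np.float32)
    out.append(cv2.remap(i,mp[:,:,0].copy(),mp[:,:,1].copy(),cv2.INTER_CUBIC))
save(np.hstack(out),"rect.png")
E
```

```text
scene [314.5 179.4] 37 [551.  206.1  84. ]
scene [252.1 193.4] 85 [489.5  52.9  84. ]
scene [339.5 197.3] 77 [645.1 193.3  84. ]
scene [253.7 216.9] 95 [562.4  -1.5  84. ]
btn [669.6  73.  105. ]
hub [591.7  94.7 106. ]
side [294.4 221.6] 106 [558.2   4.1  84. ]
side [317.3 246.8] 137 [485.   59.4  84. ]
side [216.5 270.7] 131 [640.8 199.2  84. ]
side [258.  289.8] 96 [545.4 211.7  84. ]
btn [655.3  87.4 105. ]
hub [578.9 112.7 106. ]
```

View pics/rect.png

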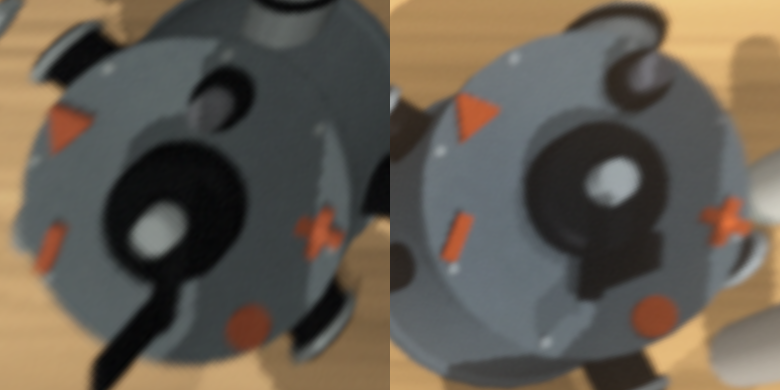

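The rectified deck shows the cross at right (about world 560,1), then clockwise the disc, bar and triangle. The button is at the top right, so the cross stands at +1.75.

```bash
python3 - <<'E'
from h import *
from scipy.optimize import least_squares
P=np.array([[560.3,1.3],[487.2,56.2],[548.2,208.9],[643,196.2]]);A=np.array([1.75,.87,-.87,-1.75])
f=lambda p:(p[:2]+108*np.c_[np.cos(A+p[2]),np.sin(A+p[2])]-P).ravel()
r=least_squares(f,[575,105,np.pi]);p=r.x;print("axis,zero dir",p,"res",r.fun.round(1))
print("btn",p[:2]-92*np.array([np.cos(p[2]),np.sin(p[2])]))
s=read_state();Rm=R.from_rotvec(s["orientation"]).as_matrix();print(Rm.round(3))
print({k:v.round(2) if hasattr(v,'round') else v for k,v in camera_model("wrist").items() if k!="x"}); 
C=np.array(camera_model("wrist")["camera_from_world"]);print("cam in tool",Rm.T@(-C[:3,:3].T@C[:3,3]-s["position"]), (C[:3,:3]@Rm).round(2))
try: print(hold_point_z)
except Exception as e: print(e)
m=camera_model("scene");print("pot",plane(m,202,250,0),"jar",plane(m,230,290,0))
x,y=p[:2];d=np.array([x-40,y,400])-s["position"];print("move tool units",(Rm.T@d/30).round(2))
E
```

```text
axis,zero dir [582.96515554 106.03885321   2.75021187] res [-0.1 -0.8 -0.1  0.1  1.9  0.  -1.7  0.7]
btn [668.00841166  70.94405889]
[[ 0.899  0.438 -0.001]
 [ 0.438 -0.899  0.002]
 [ 0.    -0.002 -1.   ]]
{'fovy': 69.05941662089165, 'cx': 279.28912316439977, 'cy': 209.6241518210277, 'k1': -0.05765231044354182, 'camera_from_world': array([[ 4.4000e-01, -9.0000e-01, -0.0000e+00, -6.7357e+02],
       [-8.7000e-01, -4.2000e-01,  2.6000e-01, -3.6680e+01],
       [-2.3000e-01, -1.1000e-01, -9.7000e-01,  3.8767e+02],
       [ 0.0000e+00,  0.0000e+00,  0.0000e+00,  1.0000e+00]])}
cam in tool [  65.31510927   -0.63698777 -145.58687568] [[ 0.    1.   -0.  ]
 [-0.97  0.   -0.26]
 [-0.26  0.    0.97]]
18.700000000000003
pot [ 490.61938649 -105.22182289    0.        ] jar [ 633.08254497 -129.69380917    0.        ]
move tool units [ 17.82 -17.73  -5.38]
```

Request:
jog_arm --targets '[[[0.95, -0.975, -0.1], [0, 0, 0]], [[0.95, -0.975, -0.1], [0, 0, 0]], [[0.95, -0.975, -0.1], [0, 0, 0]], [[0.95, -0.975, -0.1], [0, 0, 0]], [[0.95, -0.975, -0.1], [0, 0, 0]], [[0.95, -0.975, -0.1], [0, 0, 0]], [[0.95, -0.975, -0.1], [0, 0, 0]], [[0.95, -0.975, 0], [0, 0, 0]], [[0.95, -0.975, 0], [0, 0, 0]], [[0.95, -0.975, 0], [0, 0, 0]], [[0.95, -0.975, 0], [0, 0, 0]], [[0.95, -0.975, 0], [0, 0, 0]]]' --claw 0 --squeeze 5

```text
time_s: 1.3
position: [449.3, -139.6, 259.4]
orientation: [-3.061, -0.706, 0.0]
ft_force: [0.9, 0.0, 0.4]
width: 0.7
gripper_force: 0.0
```

Request:
jog_arm --targets '[[[0.95, -0.975, 0], [0, 0, 0]], [[0.95, -0.975, 0], [0, 0, 0]], [[0.95, -0.975, 0], [0, 0, 0]], [[0.95, -0.975, 0], [0, 0, 0]], [[0.95, -0.975, 0], [0, 0, 0]], [[0.95, -0.975, 0], [0, 0, 0]], [[0.95, -0.975, 0], [0, 0, 0]], [[0, 0, 0], [0, 0, -0.15]], [[0, 0, 0], [0, 0, -0.15]], [[0, 0, 0], [0, 0, -0.15]], [[0, 0, 0], [0, 0, -0.15]], [[0, 0, 0], [0, 0, 0]]]'

```text
time_s: 2.5
position: [538.6, 130.3, 259.1]
orientation: [-2.715, -1.58, 0.002]
ft_force: [0.2, -0.4, 0.2]
width: 0.3
gripper_force: 0.0
```

```bash
python3 - <<'E'
from h import *
s=read_state();m=camera_model("wrist");i=capture("wrist");save(i,"w1.png");np.save("w1",i)
print(s["time_s"],s["position"],R.from_rotvec(s["orientation"]).as_matrix().round(3),s["width"],s["joints"].round(2))
print("axis px",proj(m,[583,106,106]))
for t in(-.35,0,.35,1.75):
  for z in (94,140): print(t,z,proj(m,[583+68*np.cos(2.75+t),106+68*np.sin(2.75+t),z]).round())
E
```

```text
2.5 [538.55789745 130.25949255 259.09685212] [[ 0.494  0.87  -0.001]
 [ 0.87  -0.494 -0.   ]
 [-0.001 -0.001 -1.   ]] 0.29274251397328394 [0.19 0.02 1.84 0.   1.28 0.71]
axis px [330.78609802 194.87451859]
-0.35 94 [265. 178.]
-0.35 140 [263. 186.]
0 94 [264. 200.]
0 140 [262. 212.]
0.35 94 [271. 221.]
0.35 140 [270. 236.]
1.75 94 [345. 250.]
1.75 140 [355. 269.]
```

View pics/w1.png

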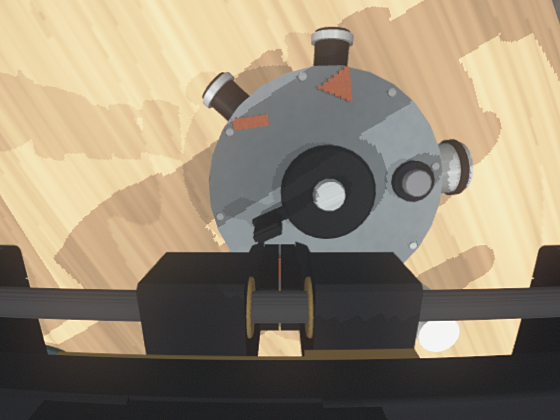

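The wrist view shows the tab at (267,228), so the selector is at about +0.28 rad. The fingertips are just below it in the picture, and the button is at (415,181). I'll step back from the tab on its clockwise side and go down.

Request:
jog_arm --targets '[[[0.53, -0.64, 0], [0, 0, 0]], [[0, 0, 0.9], [0, 0, 0]], [[0, 0, 0.9], [0, 0, 0]], [[0, 0, 0.9], [0, 0, 0]], [[0, 0, 0.9], [0, 0, 0]], [[0, 0, 0.7], [0, 0, 0]], [[0, 0, 0.6], [0, 0, 0]], [[0, 0, 0], [0, 0, 0]]]'

```text
time_s: 3.35
position: [527.5, 152.8, 109.5]
orientation: [-2.716, -1.575, 0.01]
ft_force: [-1.2, 0.4, -0.9]
width: 0.7
gripper_force: 0.0
```

```bash
cat > plan.py <<'E'
import sys
from h import *
s=read_state();Rm=R.from_rotvec(s["orientation"]).as_matrix();p=np.array(s["position"])
print(s["time_s"],p.round(1),"F",np.round(s["ft_force"],1),"width",s["width"])
psi=np.arctan2(Rm[1,0],Rm[0,0]);th=psi+np.pi/2;print("tool-theta",th)
def pose(t,off,r=70): return np.array([583,106])+r*np.array([np.cos(t),np.sin(t)])-off*np.array([-np.sin(t),np.cos(t)])
E
python3 - <<'E'
from plan import *
# one row: advance theta by .1: compute const row in tool frame (shift in the current frame, then turn)
for off in(15,18):
    a,b=pose(th,off),pose(th+.1,off); d=np.r_[b-a,0]; print("row",Rm.T@d/30)
    print("err to virtual",Rm.T@np.r_[a-p[:2],0]/30)
i=capture("wrist");save(i,"w2.png")
E
```

```text
3.35 [527.5 152.8 109.5] F [-1.2  0.4 -0.9] width 0.6697939007811631
tool-theta 2.6214543825697842
row [-0.2354403  -0.03825459  0.00120821]
err to virtual [ 0.06557119  0.0464801  -0.00050175]
row [-0.23593987 -0.04823782  0.00125645]
err to virtual [ 0.16557023  0.04647808 -0.00093996]
```

View pics/w2.png

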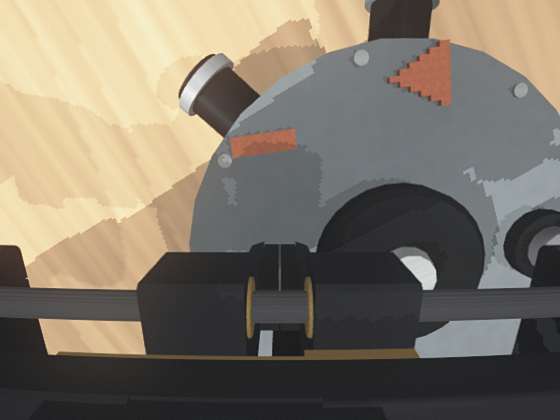

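The wrist view shows the fingers beside the dial, behind the tab, which is hidden. Now I'll sweep anticlockwise.

Request:
jog_arm --targets '[[[-0.235, -0.04, 0], [0, 0, -0.1]], [[-0.235, -0.04, 0], [0, 0, -0.1]], [[-0.235, -0.04, 0], [0, 0, -0.1]], [[-0.235, -0.04, 0], [0, 0, -0.1]], [[-0.235, -0.04, 0], [0, 0, -0.1]], [[-0.235, -0.04, 0], [0, 0, -0.1]], [[-0.235, -0.04, 0], [0, 0, -0.1]], [[-0.235, -0.04, 0], [0, 0, -0.1]]]'

```text
time_s: 4.2
position: [512.5, 102.0, 114.6]
orientation: [1.884, 2.514, 0.005]
ft_force: [-0.9, 4.8, -0.2]
width: 0.3
gripper_force: 2.4
```

```bash
python3 - <<'E'
from plan import *
a=pose(th,15);print("err to virtual",Rm.T@np.r_[a-p[:2],0]/30)
save(capture("scene"),"s2.png");save(capture("side"),"d2.png")
E
```

```text
4.2 [512.5 102.  114.6] F [-0.9  4.8 -0.2] width 0.30617439430294335
tool-theta 3.426305570681691
err to virtual [-0.03156841 -0.0405828  -0.00017047]
```

Request:
jog_arm --targets '[[[-0.24, -0.06, 0.05], [0, 0, -0.1]], [[-0.24, -0.05, 0.05], [0, 0, -0.1]], [[-0.235, -0.04, 0], [0, 0, -0.1]], [[-0.235, -0.04, 0], [0, 0, -0.1]], [[-0.235, -0.04, 0], [0, 0, -0.1]], [[-0.235, -0.04, 0], [0, 0, -0.1]], [[-0.235, -0.04, 0], [0, 0, -0.1]], [[-0.12, -0.02, 0], [0, 0, -0.05]], [[0, 0, 0], [0, 0, 0]]]'

```text
time_s: 5.2
position: [534.2, 53.4, 110.9]
orientation: [0.839, 3.026, 0.002]
ft_force: [-1.2, 2.1, 1.3]
width: 0.5
gripper_force: 1.0
```

```bash
python3 - <<'E'
from plan import *
a=pose(th,15);print("err to virtual",Rm.T@np.r_[a-p[:2],0]/30)
c=[]
for n,ct in(("scene",(272,203)),("side",(285,240))):
    i=capture(n);np.save(n+"2",i);x,y=ct
    c.append(cv2.resize(i[y-60:y+60,x-65:x+65],None,fx=3,fy=3,interpolation=cv2.INTER_CUBIC))
    m=camera_model(n)
    for k in(1.55,1.65,1.75): print(n,k,[((proj(m,[583+r*np.cos(2.75+k),106+r*np.sin(2.75+k),z])-[x-65,y-60])*3).round() for r,z in((68,140),(86,96))])
save(np.hstack(c),"z3.png")
E
```

```text
5.2 [534.2  53.4 110.9] F [-1.2  2.1  1.3] width 0.4721994904089535
tool-theta 4.171287734599358
err to virtual [9.51554783e-03 8.10473707e-03 2.72420905e-06]
scene 1.55 [array([178., 132.]), array([157., 185.])]
scene 1.65 [array([181., 137.]), array([161., 191.])]
scene 1.75 [array([185., 141.]), array([166., 197.])]
side 1.55 [array([205.,  97.]), array([224., 135.])]
side 1.65 [array([197.,  93.]), array([215., 129.])]
side 1.75 [array([190.,  89.]), array([205., 124.])]
```

View pics/z3.png

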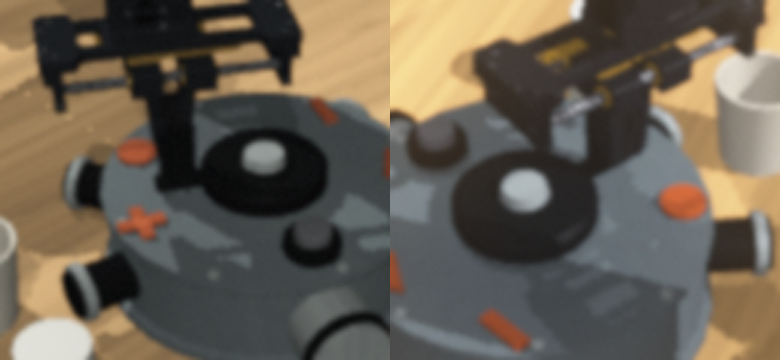

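The fingers are behind the tab and the pointer tip is at about (160,186) in the left crop, so the selector is at about 1.5 rad. The cross is at (142,222). I'll make a small further push, then back off and look.

Request:
jog_arm --targets '[[[-0.12, -0.02, 0], [0, 0, -0.05]], [[-0.12, -0.02, 0], [0, 0, -0.05]], [[0, 0, 0], [0, 0, 0]], [[0, 0, 0], [0, 0, 0]], [[0.5, 0, 0], [0, 0, 0]], [[0.7, 0, -0.5], [0, 0, 0]], [[0.7, 0, -1], [0, 0, 0]], [[0.7, 0, -1], [0, 0, 0]], [[0.8, 0, -1], [0, 0, 0]], [[0.8, 0, -1], [0, 0, 0]], [[0, 0, 0], [0, 0, 0]]]'

```text
time_s: 6.4
position: [425.4, 103.0, 249.1]
orientation: [0.68, 3.059, 0.005]
ft_force: [0.0, -1.1, 0.0]
width: 0.5
gripper_force: 0.0
```

```bash
python3 - <<'E'
from plan import *
c=[]
for n,ct in(("scene",(272,203)),("side",(285,240))):
    i=capture(n);np.save(n+"3",i);x,y=ct
    c.append(cv2.resize(i[y-60:y+60,x-65:x+65],None,fx=3,fy=3,interpolation=cv2.INTER_CUBIC))
    m=camera_model(n)
    for k in(1.55,1.65,1.75): print(n,k,[((proj(m,[583+r*np.cos(2.75+k),106+r*np.sin(2.75+k),z])-[x-65,y-60])*3).round() for r,z in((68,140),(86,96))])
save(np.hstack(c),"z4.png")
E
```

```text
6.4 [425.4 103.  249.1] F [ 0.  -1.1  0. ] width 0.526096575979789
tool-theta 4.275083279696366
scene 1.55 [array([178., 132.]), array([157., 185.])]
scene 1.65 [array([181., 137.]), array([161., 191.])]
scene 1.75 [array([185., 141.]), array([166., 197.])]
side 1.55 [array([205.,  97.]), array([224., 135.])]
side 1.65 [array([197.,  93.]), array([215., 129.])]
side 1.75 [array([190.,  89.]), array([205., 124.])]
```

View pics/z4.png

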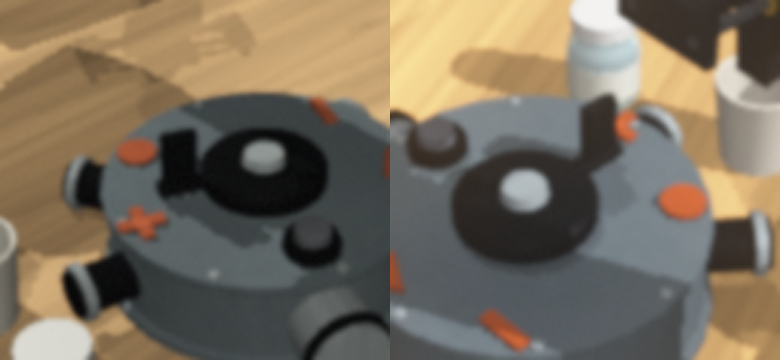

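The tab top is at about (178,132) in the left crop and (210,98) in the right one, so the selector is at about 1.52 rad. That matches the tool angle (4.275−2.75). It needs +0.23 rad more.

Request:
jog_arm --targets '[[[-0.8, 0, 1], [0, 0, 0]], [[-0.8, 0, 1], [0, 0, 0]], [[-0.7, 0, 1], [0, 0, 0]], [[-0.7, 0, 1], [0, 0, 0]], [[-0.7, 0, 0.5], [0, 0, 0]], [[-0.2, 0, 0], [0, 0, 0]], [[0, 0, 0], [0, 0, 0]]]'

```text
time_s: 7.2
position: [530.6, 51.5, 108.1]
orientation: [-0.684, -3.063, 0.002]
ft_force: [-0.2, 0.3, -0.3]
width: 0.4
gripper_force: 0.0
```

```bash
python3 - <<'E'
from plan import *
a=pose(th,15);print("err to virtual",Rm.T@np.r_[a-p[:2],0]/30)
b=pose(4.5,15); print("turn",th-4.5,"shift in tool",Rm.T@np.r_[b-p[:2],0]/30)
E
```

```text
7.2 [530.6  51.5 108.1] F [-0.2  0.3 -0.3] width 0.37767484408861096
tool-theta 4.2730191767784245
err to virtual [-0.30891218  0.05531343 -0.00091597]
turn -0.22698082322157553 shift in tool [-0.84682103  0.00264214 -0.00226877]
```

Request:
jog_arm --targets '[[[-0.15, 0.03, 0], [0, 0, 0]], [[-0.15, 0.03, 0], [0, 0, 0]], [[-0.135, -0.02, 0], [0, 0, -0.057]], [[-0.135, -0.02, 0], [0, 0, -0.057]], [[-0.135, -0.02, 0], [0, 0, -0.057]], [[-0.135, -0.02, 0], [0, 0, -0.057]], [[0, 0, 0], [0, 0, 0]], [[0, 0, 0], [0, 0, 0]]]'

```text
time_s: 8.0
position: [553.5, 42.3, 110.4]
orientation: [-0.33, -3.124, 0.0]
ft_force: [-4.6, -1.0, 2.1]
width: 0.4
gripper_force: 2.3
```

```bash
python3 - <<'E'
from plan import *
a=pose(th,15);print("err to virtual",Rm.T@np.r_[a-p[:2],0]/30)
E
```

```text
8.0 [553.5  42.3 110.4] F [-4.6 -1.   2.1] width 0.43410573581275075
tool-theta 4.501753179887723
err to virtual [-1.74367888e-02 -5.26017469e-02  1.73551439e-06]
```

Request:
jog_arm --targets '[[[0.5, 0, 0], [0, 0, 0]], [[0.7, 0, -0.5], [0, 0, 0]], [[0.7, 0, -1], [0, 0, 0]], [[0.7, 0, -1], [0, 0, 0]], [[0.8, 0, -1], [0, 0, 0]], [[0.8, 0, -1], [0, 0, 0]], [[0, 0, 0], [0, 0, 0]]]'

```text
time_s: 8.7
position: [431.5, 69.5, 249.6]
orientation: [0.327, 3.115, 0.004]
ft_force: [-0.0, -0.2, 0.9]
width: 0.6
gripper_force: 0.0
```

```bash
python3 - <<'E'
from plan import *
c=[]
for n,ct in(("scene",(272,203)),("side",(285,240))):
    i=capture(n);np.save(n+"4",i);x,y=ct
    c.append(cv2.resize(i[y-60:y+60,x-65:x+65],None,fx=3,fy=3,interpolation=cv2.INTER_CUBIC))
    m=camera_model(n)
    for k in(1.65,1.75,1.85): print(n,k,[((proj(m,[583+r*np.cos(2.75+k),106+r*np.sin(2.75+k),z])-[x-65,y-60])*3).round() for r,z in((68,140),(86,96))])
    print("btn",[((proj(m,[668,71,z])-[x-65,y-60])*3).round() for z in(95,105,115)])
save(np.hstack(c),"z5.png")
E
```

```text
8.7 [431.5  69.5 249.6] F [-0.  -0.2  0.9] width 0.56418981260479
tool-theta 4.503144947932995
scene 1.65 [array([181., 137.]), array([161., 191.])]
scene 1.75 [array([185., 141.]), array([166., 197.])]
scene 1.85 [array([190., 146.]), array([172., 203.])]
btn [array([311., 233.]), array([311., 222.]), array([312., 211.])]
side 1.65 [array([197.,  93.]), array([215., 129.])]
side 1.75 [array([190.,  89.]), array([205., 124.])]
side 1.85 [array([181.,  86.]), array([195., 120.])]
btn [array([ 44., 130.]), array([ 43., 119.]), array([ 42., 108.])]
```

View pics/z5.png

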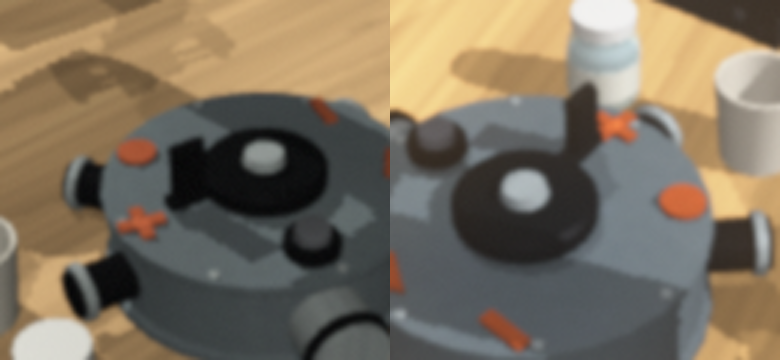

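The tab top is at about (187,142) in the left crop and (190,91) in the right one. Both match the prediction for 1.75 rad, so it points at the cross. The button cap is at (313,231) and (45,131), which puts its top at z of about 97. Next I'll move over the button.

Request:
jog_arm --targets '[[[-0.86, 0.19, 0], [0, 0, 0]], [[-0.86, 0.19, 0], [0, 0, 0]], [[-0.86, 0.19, 0], [0, 0, 0]], [[-0.86, 0.19, 0], [0, 0, 0]], [[-0.86, 0.19, 0], [0, 0, 0]], [[-0.86, 0.19, 0], [0, 0, 0]], [[-0.86, 0.19, 0], [0, 0, 0]], [[-0.84, 0.19, 0], [0, 0, 0]], [[-0.84, 0.18, 0], [0, 0, 0]], [[0, 0, 1], [0, 0, 0]], [[0, 0, 1], [0, 0, 0]], [[0, 0, 0], [0, 0, 0]]]'

```text
time_s: 10.0
position: [663.6, 69.6, 176.1]
orientation: [-0.329, -3.112, 0.003]
ft_force: [-0.4, -0.0, -0.7]
width: 0.2
gripper_force: 0.0
```

```bash
python3 - <<'E'
from plan import *
print("shift", Rm.T@(np.array([668,71,112])-p)/30)
E
```

```text
10.0 [663.6  69.6 176.1] F [-0.4 -0.  -0.7] width 0.16143231726207635
tool-theta 4.50193702462635
shift [-0.16042822  0.08227267  2.13374666]
```

Request:
jog_arm --targets '[[[-0.16, 0.08, 0.7], [0, 0, 0]], [[0, 0, 0.7], [0, 0, 0]], [[0, 0, 0.6], [0, 0, 0]], [[0, 0, 0], [0, 0, 0]], [[0, 0, 0.2], [0, 0, 0]], [[0, 0, 0.1], [0, 0, 0]], [[0, 0, 0], [0, 0, 0]]]'

```text
time_s: 10.7
position: [673.2, 71.5, 116.3]
orientation: [0.329, 3.123, 0.0]
ft_force: [0.7, 0.1, -0.4]
width: 0.4
gripper_force: 0.0
```

Request:
jog_arm --targets '[[[0.12, 0, 0.1], [0, 0, 0]], [[0, 0, 0.1], [0, 0, 0]], [[0, 0, 0], [0, 0, 0]]]'

```text
time_s: 11.0
position: [668.8, 72.3, 109.5]
orientation: [-0.329, -3.124, 0.0]
ft_force: [-0.1, 0.6, 0.2]
width: 0.2
gripper_force: 0.0
```

```bash
python3 - <<'E'
from plan import *
c=[]
for n,ct in(("scene",(300,205)),("side",(245,225))):
    i=capture(n);x,y=ct
    c.append(cv2.resize(i[y-60:y+60,x-65:x+65],None,fx=3,fy=3,interpolation=cv2.INTER_CUBIC))
save(np.hstack(c),"z6.png")
E
```

```text
11.0 [668.8  72.3 109.5] F [-0.1  0.6  0.2] width 0.15747124584973354
tool-theta 4.502652404316282
```

View pics/z6.png

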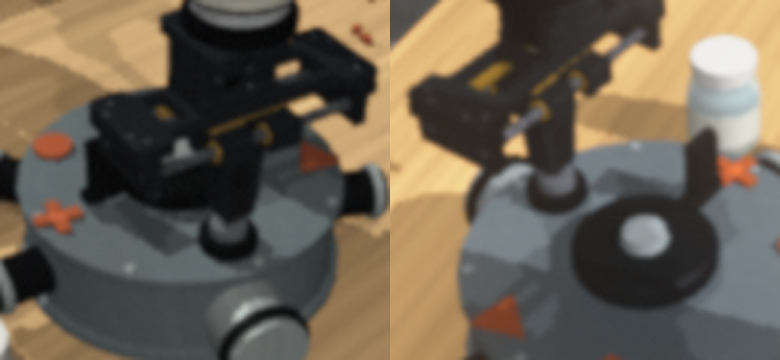

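The fingers are centred just above the button cap, at (230,228) in the left crop and (555,178) in the right one. Now I'll press in small steps.

Request:
jog_arm --targets '[[[0, 0, 0.12], [0, 0, 0]], [[0, 0, 0.12], [0, 0, 0]], [[0, 0, 0.1], [0, 0, 0]], [[0, 0, 0], [0, 0, 0]]]'

```text
time_s: 11.5
position: [669.5, 72.3, 99.5]
orientation: [0.329, 3.124, 0.0]
ft_force: [0.3, -0.3, 3.9]
width: 0.6
gripper_force: 1.5
```

Request:
jog_arm --targets '[[[0, 0, 0.08], [0, 0, 0]], [[0, 0, 0.08], [0, 0, 0]], [[0, 0, 0], [0, 0, 0]]]'

```text
time_s: 11.8
position: [669.5, 72.3, 96.4]
orientation: [0.329, 3.124, 0.0]
ft_force: [-4.4, -0.3, 9.6]
width: 0.4
gripper_force: 4.9
```

Request:
jog_arm --targets '[[[0, 0, 0.1], [0, 0, 0]], [[0, 0, 0], [0, 0, 0]], [[0, 0, 0], [0, 0, 0]]]'

```text
time_s: 12.1
position: [669.7, 72.3, 96.2]
orientation: [0.329, 3.123, 0.0]
ft_force: [-9.8, -1.8, 21.9]
width: 0.7
gripper_force: 10.8
```

The button has bottomed out: the force rises while z stays at 96. I'll release it and move clear.

Request:
jog_arm --targets '[[[0, 0, -0.3], [0, 0, 0]], [[0, 0, -0.9], [0, 0, 0]], [[0, 0, -1], [0, 0, 0]], [[0, 0, -1], [0, 0, 0]], [[0, 0, -1], [0, 0, 0]], [[0, 0, -1], [0, 0, 0]], [[0.8, 0, -0.8], [0, 0, 0]], [[0.8, 0, 0], [0, 0, 0]], [[0.8, 0, 0], [0, 0, 0]], [[0.8, 0, 0], [0, 0, 0]], [[0, 0, 0], [0, 0, 0]], [[0, 0, 0], [0, 0, 0]]]'

```text
time_s: 13.3
position: [575.4, 92.3, 271.5]
orientation: [0.328, 3.124, -0.0]
ft_force: [-0.0, -0.2, 0.6]
width: 0.5
gripper_force: 0.0
```

```bash
python3 - <<'E'
from plan import *
for n in("scene","side"):
    i=capture(n); j=np.load(n+"4.npy"); x,y={"scene":(272,203),"side":(285,240)}[n]
    d=cv2.absdiff(i,j)[y-60:y+60,x-65:x+65].max(2); print(n,"changed px",(d>40).sum(), np.argwhere(d>40).mean(0) if (d>40).any() else "")
    if n=="scene": save(cv2.resize(i[143:263,207:337],None,fx=4,fy=4),"z7.png")
E
```

```text
13.3 [575.4  92.3 271.5] F [-0.  -0.2  0.6] width 0.47057393044440565
tool-theta 4.5030825977179205
scene changed px 44 [106.04545455 110.02272727]
side changed px 425 [  8.64941176 106.61882353]
```

View pics/z7.png

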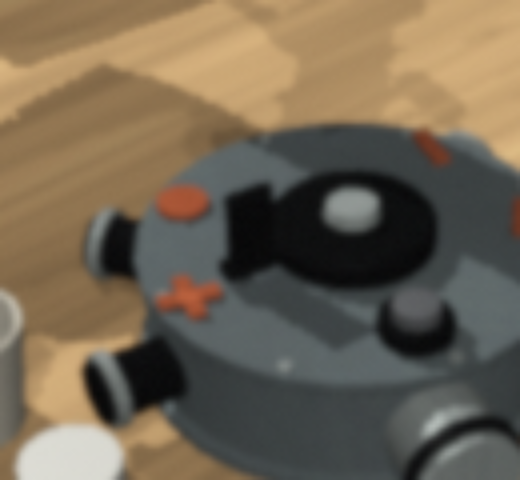

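The final view shows the tab unchanged near (250,230), the cross at (190,297) and the button up at (418,310). I'll do one quick numeric check of the tip's corner before handing in.

```bash
python3 - <<'E'
from h import *
m=camera_model("scene")
for k in(1.65,1.75,1.85):
    t=2.75+k;u=np.array([np.cos(t),np.sin(t)]);w=np.array([-u[1],u[0]])
    f=lambda r,s,z:((proj(m,np.r_[np.array([583,106])+r*u+s*w,z])-[207,143])*4).round().astype(int).tolist()
    print(k,"tip near/far",f(86,7,96),f(86,-7,96),f(86,7,88),"tab top corners",f(82,6,140),f(82,-6,140),f(54,6,140),f(54,-6,140))
E
```

```text
1.65 tip near/far [219, 261] [210, 248] [220, 273] tab top corners [222, 194] [213, 183] [269, 182] [260, 171]
1.75 tip near/far [227, 269] [215, 256] [227, 281] tab top corners [229, 202] [219, 191] [274, 186] [263, 176]
1.85 tip near/far [236, 277] [222, 264] [237, 288] tab top corners [238, 209] [226, 198] [280, 191] [268, 181]
```

```bash
python3 -c "
from station import *
print(finish_job())"
```

```text
the job is handed in; nothing more can be done
None
```

I pushed the selector to the cross tag (about 1.75 rad in the pictures), then pressed the start button to its stop and let it up. I handed the job in with the arm clear at about 13 s; no verdict came back, and I didn't separately measure whether the pot, jar and brush had moved.

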